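Turn the drying breakfast tray over and load it on the sprung lift

ROBOT

A 6-joint arm with a two-finger parallel gripper is mounted at the origin on a cart in front of the work surface, level with it; the furniture and walls round the work are solid. World frame = base frame: x ahead of the robot, y to its left, z up, the work surface at z = 0. Lengths are in m, angles in degrees, forces in N, time in s.
With the tool pointing down it reaches from about 0.275 to 1 m from the base axis. Payload 8.4 kg.
Tool frame: the origin (TCP) lies at the very end of the fingers, on their centre line; the grasp point (between the pads) lies 19 mm behind it; z points along the fingers, y is the line along which they close (so a half turn about z gives the same grasp; the last joint's range is limited). The gripper opens to 85 mm and grips with 20 to 120 N. Pads are 22 mm wide; open, the fingers measure 114 mm over their backs; the gripper's body (76 mm by 85 mm) begins 54 mm behind the grasp point. The pads swing forward as they close: fully open they stand 13 mm farther back than shut.
Start: joints at [-68.033, 20.225, 93.587, -0, 66.188, -0.138], TCP at [0.235, -0.579, 0.231] pointing down, gripper open.
Joint ranges: [-150.9, 150.9], [-52.94, 120.26], [3.33, 152.33], [-74.26, 254.26], [0, 154.13], [-172.89, 172.89]. Speed limits (degrees/s): [127.2, 127.2, 159.86, 180, 180, 180].

INTERFACE

Orientations are given as [roll, pitch, yaw] about the fixed x, y, z axes, in that order (R = Rz(yaw) Ry(pitch) Rx(roll)).
In Python, from bench import env gives the robot as it stands. The module is installed in compiled form; this text tells all that it offers.
- The arm moves only by the shell command python3 -m pendant 'ROWS' [OPENING]. ROWS is JSON, a list of rows, each a list of 2 entries, a list of its own where there are three numbers: the shift along the tool's x, y, z in mm, then the turn, a rotation vector about the tool's x, y, z in rad. A call has 1 to 20 rows; each row shifts and turns the commanded pose from where the row before left it, along the tool's axes as they then stand; what a row does not reach is not made up. A row lasts 1/8 s, in which the tool goes at most 62.5 mm and 10.7 degrees, less where a joint would pass 70% of its speed; a pose out of reach is approached as far as the arm can. A call is refused whole if a number of a shift passes 62.5 or a number of a turn 0.188, either way. A call with a gripper value outside its range is refused whole. OPENING is the finger opening in mm, from 0 to 85.4, set as the call begins (- or left out, the last holds). The fingers move at their own pace and stop on an object; the grip force is fixed at half the most. Time passes only in rows, so rows that do not move let the fingers close. It gives the time, the measured TCP pose, the force, the opening and the grip force at its end, in the units of the state.
- env.observe(): the state, without advancing time (a new reading comes with each control period).
- env.snapshot(name): name is "scene" or "top" or "wrist"; returns the picture (384x512x3 uint8, red, green, blue); there is no depth.
- env.camera_model(name): a dict with "fov_y" (degrees; the focal length in pixels is half the picture's height over the tangent of half this angle, whatever the lens; pixels are square), "cx", "cy" (the principal point, pixels), "cam_to_world" (4x4, takes a point from camera to world coordinates); the wrist camera has in their place "hand_eye" (4x4, takes a point from camera to tool coordinates, whose origin is the TCP and whose axes are the flange's). Camera axes: x right, y down, z forward; pixel columns grow to the right and rows downward; lengths in m; the calibration is good to about 2 mm. A picture is of the moment at which its call begins: read the wrist's pose just before it. camera_model takes no time and is no camera call.
- env.close_job(): hands the job in; it is judged then, once.
The state is a dict: "time_s": time; "joint_pos": joint angles; "joint_vel": joint speeds; "joint_torque": joint torques, N m; "ee_pos": TCP position; "eef_rot": TCP orientation; "wrist_force": force on the tool from outside, world axes, zero at the start; "ft_torque": the same for the moment, N m; "opening": finger opening in m; "grasp_force": force on a finger pad.
Only numpy, scipy, OpenCV 4.12 (cv2) and the standard library are available. Lean on these libraries where they do the work, as an engineer would, in place of code of your own. Each camera call takes 0.05 s, during which the arm holds its last target. There are 200 camera calls.

TASK

The wooden breakfast tray has been left to dry open side down in front of the steel upstand. Push it up against the upstand until it leans there, tip it back over so that it lies open side up, and lay it squarely on the platform of the sprung lift; then stand every little jam jar upright in the tray, so that the platform sinks under them. Leave the tin, the lemon and the tealight where they are.

Things in the scene. Friction and masses are not known exactly. Their poses are not given: they have to be found in the camera images.
- tray: Shallow plain wooden tray, 110 (x) by 220 (y) by 26 mm high, 0.22 kg; too wide to grasp across. 6 mm base, rim walls 8 mm thick and 20 mm high. Origin: centre of the rim plane (open side); its z axis points out through the flat back. At the start it lies open side down: z points up, origin on the counter. Turned over, z points down and the origin is 26 mm above what the tray lies on.
- tray_divider (a point): Middle of the free edge of the tray's one divider: a straight wall 10 mm thick and 20 mm high, level with the rim, running along the tray's x across the middle (y = 0). Same point as the tray's origin. With the open side up the divider can be pinched from above, over the tray's centre of mass.
- tray_floor (a point): Centre of the tray's inner floor, 20 mm from the rim plane (same axes as the tray). On either side of the divider is a compartment of 94 (x) by 97 (y) mm, centred at tray y = -53.5 and +53.5 mm; each has room for two jars set diagonally.
- fence: Slippery polished steel upstand, fixed, 220 mm wide along its y. Origin: on the counter at the middle of its front edge; the tray lies before it at -x. Two ramps (y = -110 to -40 and +40 to +110 mm) rise at 50 degrees from x = 0 to x = 63, z = 75 mm, then upright walls go up at x = 63 mm. Between them (y = -40 to +40) is an open gap, but for a 5 mm high foot strip behind.
- fence_top (a point): Middle of the upstand's rolled top edge, 109 mm up (its back at fence x = 70 mm), in the gap. A tray pushed in along the fence's +x climbs the ramps and comes to lean on the walls at about 55 degrees, its upper edge some 90 to 100 mm up; it stays leaning when let go, and can be pushed back over from behind through the gap.
- lift: Dark steel base of the sprung lift, fixed to the counter, 115 (x) by 215 (y) by 34 mm high, origin at the centre of its underside.
- platform_top (a point): Centre of the upper face of the lift's aluminium platform, a flat plate 130 (x) by 240 (y) by 8 mm; 95 mm above the counter when empty; it moves straight down with load.
- platform (a joint): How far the platform has sunk, 0 to 0.050 m. Spring: it begins to sink at a load of about 1 N and then goes down about 6.7 mm per further newton (the tray alone sinks it about 8 mm, each jar about 7 mm more).
- jar0: Squat portion jar of jam, 45 mm across, 46 mm high, 0.11 kg, round, closed with a flat metal cap, standing on the counter. Origin at the centre of its underside, z up. Three or four such jars are there; None from the start means that this one is absent.
- jar1: Squat portion jar of jam, 45 mm across, 46 mm high, 0.11 kg, round, closed with a flat metal cap, standing on the counter. Origin at the centre of its underside, z up. Three or four such jars are there; None from the start means that this one is absent.
- jar2: Squat portion jar of jam, 45 mm across, 46 mm high, 0.11 kg, round, closed with a flat metal cap, standing on the counter. Origin at the centre of its underside, z up. Three or four such jars are there; None from the start means that this one is absent.
- jar3: Squat portion jar of jam, 45 mm across, 46 mm high, 0.11 kg, round, closed with a flat metal cap, standing on the counter. Origin at the centre of its underside, z up. Three or four such jars are there; None from the start means that this one is absent.
- tin: Flat tin, 63 (x) by 105 (y) by 25 mm, lying on the counter, not to be moved; origin at the centre of its underside.
- lemon: Lemon, 83 by 58 by 58 mm, lying on the counter, not to be moved; origin at the centre of its underside.
- tealight: Tealight, 38 mm across, 15 mm high, on the counter, not to be moved; origin at the centre of its underside.

How it is judged:
By the outcome, as a careful person would: the job done as asked, in the order asked, and still so for the second after the job is handed in, with the robot touching nothing.
Of jar0, jar1, jar2, jar3 only 3 to 4 are there at a start; the rules pass over those that are not, and their reading is None.
At some moment in a run one of jar0, jar1, jar2, jar3 may be knocked a few centimetres aside while the robot is not near it.
It also fails if it takes over 200 s, if anything falls off the work surface, if the arm or the gripper's body presses on something with over 40 N, if the wrist force passes 120 N, or if a joint passes its speed limit or range.

## Working session

There is one attempt and no reset: what is moved stays moved. The work goes in short steps, Python scripts to look and compute and a shell command to move; the robot and the scene stay as the last step left them, time stands still between calls to the robot, and variables do not carry over. Pictures are saved under pics/ and viewed, at most 14 in all, crops included, and the job is handed in when it is done.

```bash
mkdir -p pics; ls
cat > h.py <<'E'
import numpy as np, cv2
from bench import env
def snap(n,f):
    im=env.snapshot(n); cv2.imwrite('pics/'+f,im[:,:,::-1]); return im
def ray(n,u,v,T=None):
    c=env.camera_model(n); f=192/np.tan(np.radians(c['fov_y']/2))
    M=np.array(c['cam_to_world']) if T is None else T@np.array(c['hand_eye'])
    d=M[:3,:3]@np.array([(u-c['cx'])/f,(v-c['cy'])/f,1]); return M[:3,3],d
def at(n,u,v,z,T=None):
    o,d=ray(n,u,v,T); return (o+d*(z-o[2])/d[2]).round(4)
def proj(n,p,T=None):
    c=env.camera_model(n); f=192/np.tan(np.radians(c['fov_y']/2))
    M=np.array(c['cam_to_world']) if T is None else T@np.array(c['hand_eye'])
    q=np.linalg.inv(M)@np.append(p,1); return (f*q[0]/q[2]+c['cx'],f*q[1]/q[2]+c['cy'])
def tcp():
    from scipy.spatial.transform import Rotation as R
    s=env.observe(); T=np.eye(4); T[:3,:3]=R.from_euler('xyz',s['eef_rot'],degrees=True).as_matrix(); T[:3,3]=s['ee_pos']; return T
E
python3 - <<'E'
from h import *
a=snap('top','t0.png'); b=snap('scene','s0.png')
for n in('top','scene'):
    c=env.camera_model(n);print(c)
print(env.observe())
E
```

```text
pics
{'fov_y': 45.26147359375581, 'cx': 258.306109242869, 'cy': 183.46234770764033, 'cam_to_world': array([[-0.00358249, -0.99644642,  0.08415284,  0.4527973 ],
       [-0.99987601,  0.00227897, -0.01558093,  0.00591756],
       [ 0.01533378, -0.08419823, -0.99633104,  1.41797556],
       [ 0.        ,  0.        ,  0.        ,  1.        ]])}
{'fov_y': 54.60289695098067, 'cx': 259.34907789527944, 'cy': 188.9266570036644, 'cam_to_world': array([[ 0.74715269,  0.54712889, -0.37737626,  0.93852129],
       [ 0.66464823, -0.61301774,  0.42714398, -0.41338973],
       [ 0.00236447, -0.56996424, -0.8216661 ,  0.87281821],
       [ 0.        ,  0.        ,  0.        ,  1.        ]])}
{'time_s': 0.1, 'joint_pos': array([-6.80330756e+01,  2.02560582e+01,  9.36261263e+01, -3.21335053e-04,
        6.61874729e+01, -1.38069777e-01]), 'joint_vel': array([-0.09937502, -0.18182109, -0.12961892, -0.02797983, -0.01635552,
       -0.00429641]), 'joint_torque': array([-4.92017170e-04, -6.06360698e+01, -3.42820501e+01,  1.89556360e-06,
        4.00856356e-03, -3.51372273e-05]), 'ee_pos': array([ 0.23502042, -0.57865892,  0.23065378]), 'eef_rot': array([-1.79930342e+02,  1.25963129e-04,  2.21051242e+01]), 'wrist_force': array([ 0.48149964, -0.38960612,  0.03053601]), 'ft_torque': array([-0.02192278, -0.03977283,  0.01119418]), 'grasp_force': 0.0, 'opening': 0.08520374409106965}
```

View pics/t0.png

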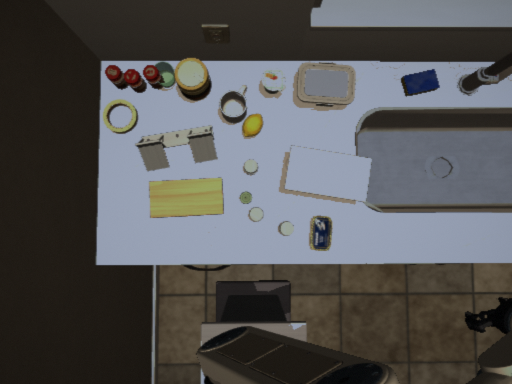

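View pics/s0.png

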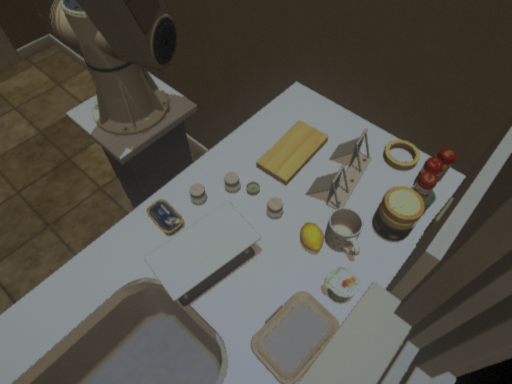

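The top view shows the tray at about (187,197), the fence at (178,147) and the white lift platform at (328,174). There are three jars, at (251,167), (257,214) and (287,228). The tealight is at (246,198), the tin at (321,233) and the lemon at (253,125). I'll refine these.

Run:
```python
from h import *
a=cv2.imread('pics/t0.png'); hsv=cv2.cvtColor(a,cv2.COLOR_BGR2HSV)
m=np.zeros(a.shape[:2],np.uint8); m[170:225,140:230]=((hsv[170:225,140:230,1]>90)*255)
c=max(cv2.findContours(m,0,2)[0],key=cv2.contourArea); bx=cv2.boxPoints(cv2.minAreaRect(c))
print('tray',[at('top',*p,.026)[:2] for p in bx], at('top',*bx.mean(0),.026))
for n,p,z in (('j',(251,167),.046),('j',(257,214),.046),('j',(287,228),.046),('tea',(246,198),.015),('lem',(253,125),.03),('tin',(321,233),.025)): print(n,at('top',*p,z))
s=np.array
crop=lambda x,y,w,h,k:cv2.resize(a[y:y+h,x:x+w],None,fx=k,fy=k,interpolation=cv2.INTER_CUBIC)
cv2.imwrite('pics/c0.png',np.hstack([crop(130,115,100,110,4),crop(275,135,100,110,4)]))
```

```text
tray [array([0.5764, 0.3147]), array([0.5881, 0.0976]), array([0.4809, 0.0914]), array([0.4696, 0.3071])] [0.5286 0.2028 0.026 ]
j [0.6183 0.0062 0.046 ]
j [ 0.4776 -0.0113  0.046 ]
j [ 0.4358 -0.1003  0.046 ]
tea [0.5269 0.0217 0.015 ]
lem [ 7.494e-01 -2.000e-04  3.000e-02]
tin [ 0.4202 -0.2043  0.025 ]
```

View pics/c0.png

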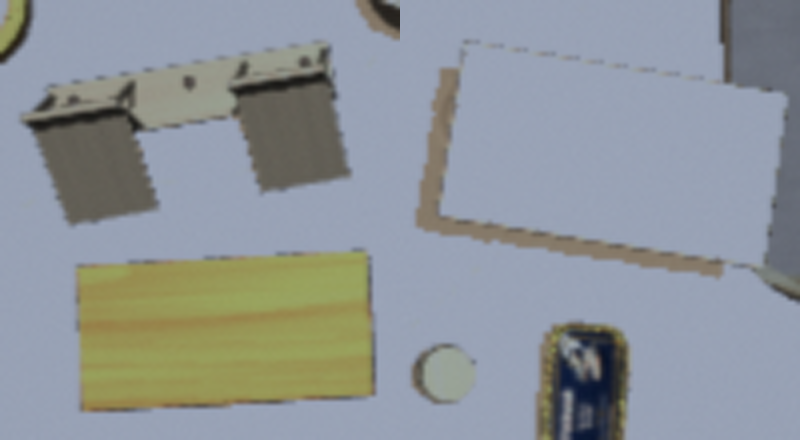

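Run:
```python
from h import *
F=[at('top',*p,0)[:2] for p in ((147.5,170.75),(169.5,166.75),(195.5,163),(217.5,158.75))]
print('fence',F); d=F[0]-F[3]; print(np.linalg.norm(d),np.mean(F,0),np.degrees(np.arctan2(-d[0],d[1])))
P=np.array([at('top',*p,.095)[:2] for p in((290.75,145.5),(371.75,158.25),(366.25,201.75),(285,188.75))]);print('plat',P,P.mean(0))
for i in range(4): print(np.linalg.norm(P[i]-P[i-1]))
d=P[0]-P[1];e=P[3]-P[2];print([np.degrees(np.arctan2(-q[0],q[1])) for q in(d,e)])
```

```text
fence [array([0.6127, 0.3256]), array([0.625, 0.258]), array([0.6366, 0.1779]), array([0.6497, 0.11  ])]
0.21875182284954794 [0.631    0.217875] 9.737904773138201
plat [[ 0.6751 -0.1095]
 [ 0.6374 -0.3449]
 [ 0.5109 -0.3259]
 [ 0.5491 -0.0917]] [ 0.593125 -0.218   ]
0.1272510903686094
0.23839976929519038
0.12791891963271104
0.23729492198527977
[np.float64(-9.098820312117542), np.float64(-9.26384794469134)]
```

```bash
cat >> h.py <<'E'
def go(x,y,z,yaw):
    "tool-down: print turn (rad about tool z) first, then shift in mm in turned axes"
    s=env.observe(); p=s['ee_pos']; w=s['eef_rot'][2]; d=(np.array([x,y,z])-p)*1000; c,k=np.cos(np.radians(yaw)),np.sin(np.radians(yaw))
    t=(yaw-w+180)%360-180
    print('turn z',round(-np.radians(t),3),'shift',np.round([c*d[0]+k*d[1],k*d[0]-c*d[1],-d[2]],1))
def fen(x,y): 
    a=np.radians(9.7); return np.array([.631+x*np.cos(a)-y*np.sin(a), .218+x*np.sin(a)+y*np.cos(a)])
E
python3 -m pendant '[[[0,0,0],[0,0,0.108]],[[0,0,0],[0,0,0.108]],[[20,-45,0],[0,0,0]],[[20,-45,0],[0,0,0]],[[20,-45,0],[0,0,0]],[[20,-45,0],[0,0,0]],[[20,-45,0],[0,0,0]],[[20,-45,0],[0,0,0]],[[20,-45,0],[0,0,0]],[[20,-45,0],[0,0,0]],[[20,-45,0],[0,0,0]],[[20,-45,0],[0,0,0]],[[20,-45,0],[0,0,0]],[[20,-45,0],[0,0,0]],[[20,-45,0],[0,0,0]],[[20,-45,0],[0,0,0]],[[20,-45,0],[0,0,0]],[[20,-45,0],[0,0,0]]]' 45
python3 -c "
from h import *
print(*fen(-.2,.002));go(*fen(-.2,.002),.004,9.7)"
```

```text
time_s: 2.35
ee_pos: [0.4289, 0.1864, 0.2312]
eef_rot: [180.0, 0.0, 9.8]
wrist_force: [1.7, -0.3, 0.1]
opening: 0.0449
grasp_force: 0.0
0.43352232742309926 0.18627353102517719
turn z 0.001 shift [  4.5   0.9 227.2]
```

```bash
python3 -m pendant '[[[4,0,45],[0,0,0]],[[0,0,45],[0,0,0]],[[0,0,45],[0,0,0]],[[0,0,45],[0,0,0]],[[0,0,30],[0,0,0]],[[0,0,17],[0,0,0]],[[0,0,0],[0,0,0]]]'
python3 -m pendant '[[[15,0,0],[0,0,0]],[[15,0,0],[0,0,0]],[[10,0,0],[0,0,0]],[[10,0,0],[0,0,0]],[[10,0,0],[0,0,0]],[[10,0,0],[0,0,0]],[[5,0,0],[0,0,0]],[[5,0,0],[0,0,0]],[[5,0,0],[0,0,0]],[[5,0,0],[0,0,0]],[[5,0,0],[0,0,0]],[[5,0,0],[0,0,0]],[[0,0,0],[0,0,0]]]'
python3 -c "
from h import *
a=snap('top','t1.png');b=snap('scene','s1.png');
k=lambda a,x,y:cv2.resize(a[y:y+130,x:x+130],None,fx=3,fy=3,interpolation=2)
cv2.imwrite('pics/c1.png',np.hstack([k(a,110,110),k(b,230,70)])[:,:,::-1])"
```

```text
time_s: 3.22
ee_pos: [0.4318, 0.1849, 0.0031]
eef_rot: [180.0, 0.2, 9.7]
wrist_force: [0.6, 0.1, 0.1]
opening: 0.045
grasp_force: 0.0
time_s: 4.85
ee_pos: [0.5324, 0.2025, 0.0044]
eef_rot: [-180.0, -0.1, 9.7]
wrist_force: [0.9, -0.1, 0.0]
opening: 0.0451
grasp_force: 0.0
```

View pics/c1.png

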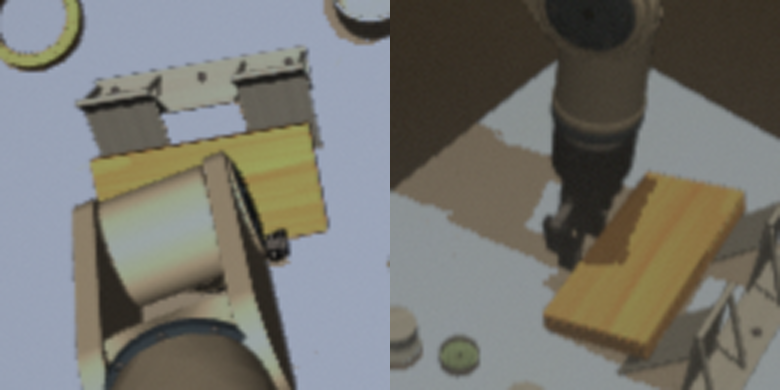

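The tray is squared to the fence and its front edge is just starting up the ramps. I'll keep pushing.

```bash
python3 -m pendant '[[[5,0,0],[0,0,0]],[[5,0,0],[0,0,0]],[[5,0,0],[0,0,0]],[[5,0,0],[0,0,0]],[[5,0,0],[0,0,0]],[[5,0,0],[0,0,0]],[[5,0,0],[0,0,0]],[[5,0,0],[0,0,0]],[[5,0,0],[0,0,0]],[[4,0,0],[0,0,0]],[[4,0,0],[0,0,0]],[[3,0,0],[0,0,0]],[[0,0,0],[0,0,0]]]'
python3 -c "
from h import *
go(*fen(-.032,0),.004,9.7)
a=snap('top','t2.png');b=snap('scene','s2.png');
k=lambda a,x,y:cv2.resize(a[y:y+130,x:x+130],None,fx=3,fy=3,interpolation=2)
cv2.imwrite('pics/c2.png',np.hstack([k(a,110,110),k(b,270,70)])[:,:,::-1])"
```

```text
time_s: 6.58
ee_pos: [0.5865, 0.2116, 0.0041]
eef_rot: [180.0, 0.0, 9.7]
wrist_force: [-1.5, -0.5, -0.7]
opening: 0.0453
grasp_force: 0.8
turn z 0.001 shift [12.9  1.2  0.1]
```

View pics/c2.png

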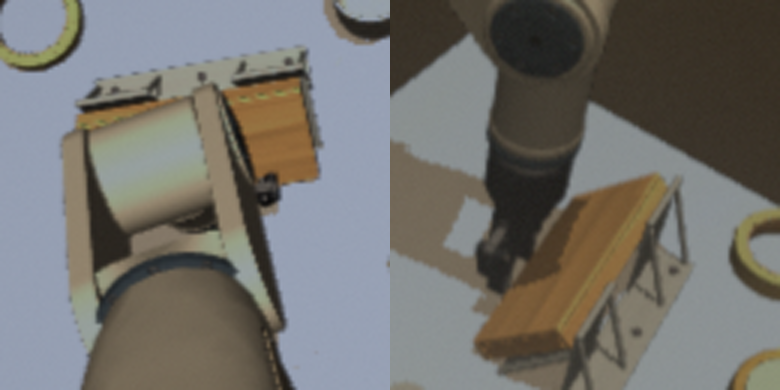

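The tray is tilted about 40° and close to the walls. I'll push the last part slowly.

```bash
python3 -m pendant '[[[3,0,0],[0,0,0]],[[3,0,0],[0,0,0]],[[3,0,0],[0,0,0]],[[2,0,0],[0,0,0]],[[0,0,0],[0,0,0]]]'
python3 -m pendant '[[[2,0,0],[0,0,0]],[[2,0,0],[0,0,0]],[[0,0,0],[0,0,0]]]'
python3 -c "
from h import *
go(*fen(-.032,0),.004,9.7)
a=snap('top','t3.png');b=snap('scene','s3.png');
k=lambda a,x,y:cv2.resize(a[y:y+130,x:x+130],None,fx=3,fy=3,interpolation=2)
cv2.imwrite('pics/c3.png',np.hstack([k(a,110,110),k(b,270,70)])[:,:,::-1])"
```

```text
time_s: 7.3
ee_pos: [0.5977, 0.2137, 0.0044]
eef_rot: [-180.0, -0.0, 9.7]
wrist_force: [-1.6, -0.7, -1.7]
opening: 0.045
grasp_force: 0.7
time_s: 7.68
ee_pos: [0.5983, 0.2137, 0.004]
eef_rot: [180.0, 0.4, 9.7]
wrist_force: [-13.5, -0.8, 8.4]
opening: 0.0448
grasp_force: 6.3
turn z 0.0 shift [ 1.   1.2 -0. ]
```

View pics/c3.png

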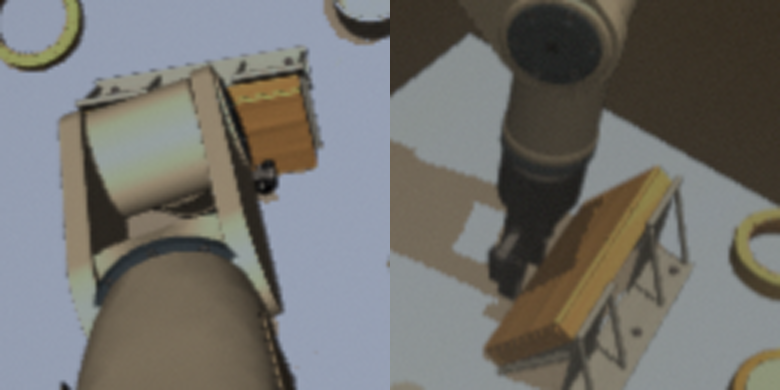

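The contact force jumped to 13.5 N, so the tray is against the walls and leaning at about 55°. I'll back off, rise, close the fingers and go behind through the gap.

```bash
python3 -m pendant '[[[-8,0,0],[0,0,0]],[[-20,0,0],[0,0,0]],[[-20,0,0],[0,0,0]],[[0,0,-40],[0,0,0]],[[0,0,-40],[0,0,0]],[[0,0,-40],[0,0,0]],[[0,0,-40],[0,0,0]],[[0,0,-40],[0,0,0]],[[40,0,0],[0,0,0]],[[40,0,0],[0,0,0]],[[40,0,0],[0,0,0]],[[40,0,0],[0,0,0]],[[40,0,0],[0,0,0]],[[0,0,0],[0,0,0]]]' 0
python3 -c "
from h import *
go(*fen(.115,0),.068,9.7)
a=snap('top','t4.png');b=snap('scene','s4.png');
k=lambda a,x,y:cv2.resize(a[y:y+130,x:x+130],None,fx=3,fy=3,interpolation=2)
cv2.imwrite('pics/c4.png',np.hstack([k(a,110,70),k(b,270,70)])[:,:,::-1])"
```

```text
time_s: 9.52
ee_pos: [0.7536, 0.2401, 0.2037]
eef_rot: [-180.0, -0.1, 9.7]
wrist_force: [0.4, -0.5, 0.6]
opening: 0.0003
grasp_force: 0.0
turn z 0.0 shift [ -9.6   1.1 135.7]
```

View pics/c4.png

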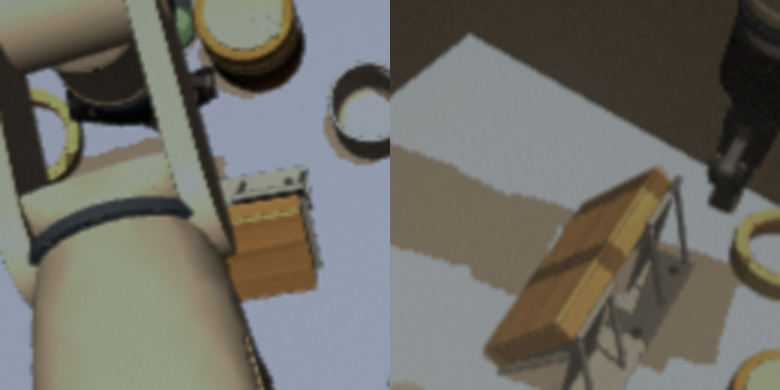

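The tray stays leaning on its own. I'll descend behind the gap, then push back.

```bash
python3 -m pendant '[[[-3,1,35],[0,0,0]],[[0,0,35],[0,0,0]],[[0,0,35],[0,0,0]],[[0,0,25],[0,0,0]],[[0,0,6],[0,0,0]],[[0,0,0],[0,0,0]]]'
python3 -m pendant '[[[-10,0,0],[0,0,0]],[[-10,0,0],[0,0,0]],[[-10,0,0],[0,0,0]],[[-6,0,0],[0,0,0]],[[-6,0,0],[0,0,0]],[[-6,0,0],[0,0,0]],[[-6,0,0],[0,0,0]],[[-6,0,0],[0,0,0]],[[-6,0,0],[0,0,0]],[[0,0,0],[0,0,0]]]'
```

```text
time_s: 10.38
ee_pos: [0.7482, 0.2385, 0.0691]
eef_rot: [-180.0, -0.0, 9.7]
wrist_force: [-0.4, 0.8, 0.3]
opening: -0.0001
grasp_force: 0.0
time_s: 11.62
ee_pos: [0.6828, 0.2272, 0.0682]
eef_rot: [180.0, 0.0, 9.7]
wrist_force: [0.7, -0.1, -0.1]
opening: -0.0002
grasp_force: 0.0
```

```bash
python3 -m pendant '[[[-6,0,0],[0,0,0]],[[-6,0,0],[0,0,0]],[[-6,0,0],[0,0,0]],[[-6,0,0],[0,0,0]],[[0,0,0],[0,0,0]]]'
python3 -c "
from h import *
b=snap('scene','s5.png');
k=lambda a,x,y:cv2.resize(a[y:y+130,x:x+160],None,fx=3,fy=3,interpolation=2)
cv2.imwrite('pics/c5.png',k(b,240,70)[:,:,::-1])"
```

```text
time_s: 12.25
ee_pos: [0.6592, 0.2232, 0.0683]
eef_rot: [180.0, 0.0, 9.7]
wrist_force: [-0.7, -0.1, 0.6]
opening: -0.0
grasp_force: 0.0
```

View pics/c5.png

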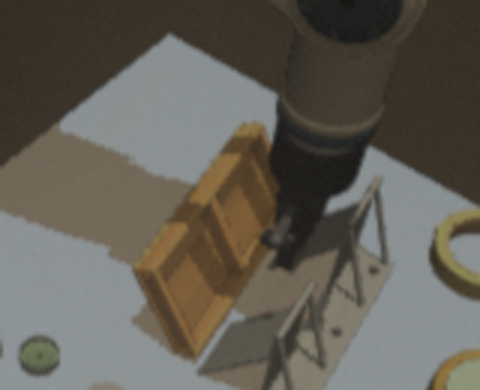

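The tray is tipping and nearly vertical. I'll continue.

```bash
python3 -m pendant '[[[-6,0,0],[0,0,0]],[[-6,0,0],[0,0,0]],[[-6,0,0],[0,0,0]],[[-6,0,0],[0,0,0]],[[-6,0,0],[0,0,0]],[[-6,0,0],[0,0,0]],[[-6,0,0],[0,0,0]],[[-6,0,0],[0,0,0]],[[0,0,0],[0,0,0]],[[0,0,0],[0,0,0]],[[0,0,-40],[0,0,0]],[[0,0,-40],[0,0,0]],[[40,0,-40],[0,0,0]],[[40,0,-40],[0,0,0]],[[40,0,0],[0,0,0]],[[0,0,0],[0,0,0]]]'
python3 -c "
from h import *
a=snap('top','t6.png');b=snap('scene','s6.png')
cv2.imwrite('pics/c6.png',np.hstack([cv2.resize(x[y:y+200,90:390],None,fx=1.33,fy=1.33)for x,y in((a,70),(b,70))])[:,:,::-1])"
```

```text
time_s: 14.3
ee_pos: [0.7329, 0.2356, 0.2282]
eef_rot: [-180.0, -0.1, 9.7]
wrist_force: [-1.3, -0.3, -0.6]
opening: -0.0
grasp_force: 0.0
```

View pics/c6.png

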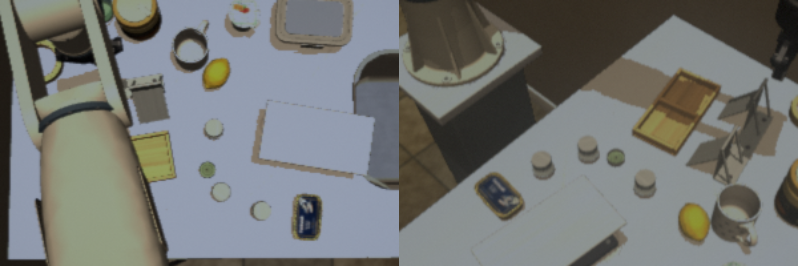

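The tray lies open side up in front of the fence. I'll go above it and measure with the wrist camera.

```bash
python3 -m pendant '[[[-20,0,-40],[0,0,0]],[[-50,0,-32],[0,0,0]],[[-50,0,0],[0,0,0]],[[-50,0,0],[0,0,0]],[[-20,0,0],[0,0,0]],[[0,0,0],[0,0,0]],[[0,0,0],[0,0,0]]]' 40
cat >> h.py <<'E'
def tray(z,name):
    T=tcp(); a=cv2.cvtColor(snap('wrist',name),cv2.COLOR_RGB2HSV)
    m=((a[...,1]>90)&(a[...,0]>10)&(a[...,0]<35)).astype(np.uint8)*255
    c=max(cv2.findContours(m,0,2)[0],key=cv2.contourArea).reshape(-1,2)
    W=np.array([at('wrist',*p,z,T)[:2] for p in c]).astype(np.float32)
    r=cv2.minAreaRect(W*1000); b=cv2.boxPoints(r); e=[b[1]-b[0],b[2]-b[1]]; L=max(e,key=np.linalg.norm); L=L*np.sign(L[1])
    yaw=np.degrees(np.arctan2(-L[0],L[1])); print('centre',r[0],'size',r[1],'yaw',yaw); return np.array(r[0])/1000,yaw
E
python3 -c "
from h import *
c,y=tray(.026,'w7.png'); print(tcp()[:3,3]); go(*c,.009,y)"
```

```text
time_s: 15.28
ee_pos: [0.5437, 0.2034, 0.3004]
eef_rot: [-180.0, -0.0, 9.7]
wrist_force: [0.6, 0.6, 0.7]
opening: 0.0398
grasp_force: 0.0
centre (547.270263671875, 214.80532836914062) size (108.38218688964844, 217.6922607421875) yaw 9.71575
[0.54397396 0.20340551 0.30021244]
turn z 0.0 shift [  5.2 -10.7 291.2]
```

View pics/w7.png

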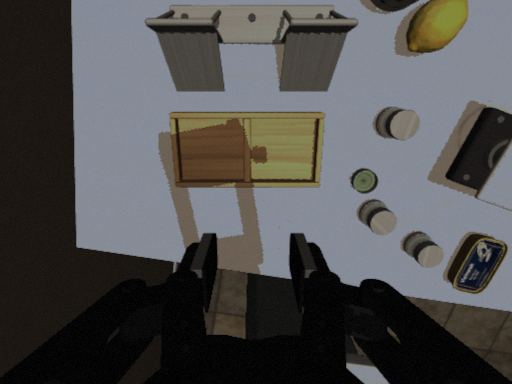

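Measured size 108×218 mm and yaw 9.7°, both as they should be. The divider shows at column 248. I'll descend and pinch it.

```bash
python3 -m pendant '[[[5,-11,50],[0,0,0]],[[0,0,50],[0,0,0]],[[0,0,50],[0,0,0]],[[0,0,50],[0,0,0]],[[0,0,40],[0,0,0]],[[0,0,30],[0,0,0]],[[0,0,20],[0,0,0]],[[0,0,0],[0,0,0]]]'
python3 -m pendant '[[[0,0,0],[0,0,0]],[[0,0,0],[0,0,0]],[[0,0,0],[0,0,0]],[[0,0,0],[0,0,0]],[[0,0,0],[0,0,0]],[[0,0,0],[0,0,0]]]' 0
python3 -m pendant '[[[0,0,-10],[0,0,0]],[[0,0,-30],[0,0,0]],[[0,0,-50],[0,0,0]],[[0,0,-50],[0,0,0]],[[0,0,-50],[0,0,0]],[[0,0,0],[0,0,0]]]'
python3 -c "
from h import *
go(.593,-.218,.200,-9.2)"
```

```text
time_s: 16.32
ee_pos: [0.546, 0.2147, 0.0088]
eef_rot: [180.0, 0.1, 9.7]
wrist_force: [-0.3, 0.3, 0.3]
opening: 0.0401
grasp_force: 0.0
time_s: 17.08
ee_pos: [0.5475, 0.2154, 0.0117]
eef_rot: [-180.0, -0.1, 9.7]
wrist_force: [-1.0, -1.3, 6.7]
opening: 0.0086
grasp_force: 60.8
time_s: 17.82
ee_pos: [0.5488, 0.2158, 0.2053]
eef_rot: [-179.9, -0.5, 9.7]
wrist_force: [0.0, 0.6, -1.8]
opening: 0.0083
grasp_force: 59.8
turn z 0.33 shift [113.  421.2   5.3]
```

```bash
python3 -m pendant '[[[0,0,0],[0,0,0.066]],[[0,0,0],[0,0,0.066]],[[0,0,0],[0,0,0.066]],[[0,0,0],[0,0,0.066]],[[0,0,0],[0,0,0.066]],[[8,30,0],[0,0,0]],[[10,36,0],[0,0,0]],[[10,36,0],[0,0,0]],[[10,36,0],[0,0,0]],[[10,36,0],[0,0,0]],[[10,36,0],[0,0,0]],[[10,36,0],[0,0,0]],[[10,36,0],[0,0,0]],[[10,36,0],[0,0,0]],[[10,36,0],[0,0,0]],[[8,36,0],[0,0,0]],[[7,31,0],[0,0,0]],[[0,0,0],[0,0,0]],[[0,0,0],[0,0,0]]]'
python3 -c "
from h import *
a=snap('top','t8.png');T=tcp();w=snap('wrist','w8.png')
go(.593,-.218,.11,-9.2)
P=[(.5*.13,.12),(.065,-.12),(-.065,-.12),(-.065,.12)]
cv2.imwrite('pics/c8.png',np.hstack([cv2.resize(a[100:250,250:400],(400,400)),w[:,:][:,56:456][:384].copy() if 0 else cv2.resize(w,(400,400))])[:,:,::-1])"
```

```text
time_s: 20.2
ee_pos: [0.5901, -0.218, 0.1994]
eef_rot: [-180.0, 0.1, -9.2]
wrist_force: [1.2, 0.4, -2.0]
opening: 0.0083
grasp_force: 59.7
turn z 0.001 shift [ 2.5 -0.  89.9]
```

View pics/c8.png

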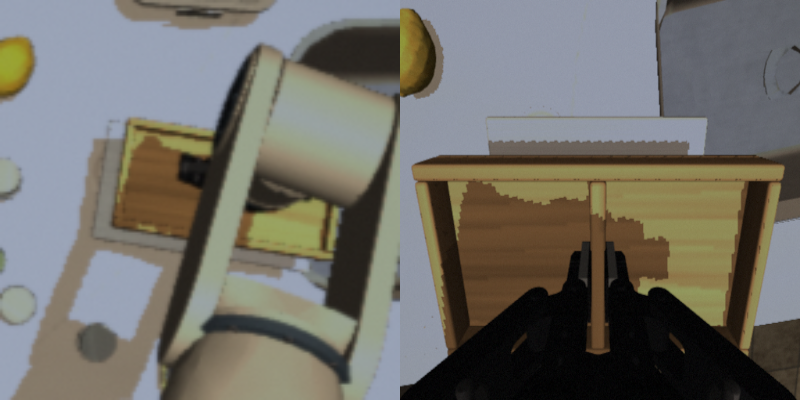

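Tray and platform are aligned in the wrist view (centres at columns 598 and 597). I'll lower it onto the platform and release.

```bash
python3 -m pendant '[[[2,0,30],[0,0,0]],[[0,0,30],[0,0,0]],[[0,0,20],[0,0,0]],[[0,0,8],[0,0,0]],[[0,0,4],[0,0,0]],[[0,0,4],[0,0,0]],[[0,0,3],[0,0,0]],[[0,0,0],[0,0,0]],[[0,0,0],[0,0,0]]]'
python3 -m pendant '[[[0,0,0],[0,0,0]],[[0,0,0],[0,0,0]],[[0,0,0],[0,0,0]],[[0,0,0],[0,0,0]]]' 35
python3 -m pendant '[[[0,0,-10],[0,0,0]],[[0,0,-30],[0,0,0]],[[0,0,-50],[0,0,0]],[[-30,-40,-40],[0,0,0]],[[-30,-50,-20],[0,0,0]],[[-30,-50,0],[0,0,0]],[[-30,-50,0],[0,0,0]],[[-20,-40,0],[0,0,0]],[[-20,-40,0],[0,0,0]],[[0,-40,0],[0,0,0]],[[0,0,0],[0,0,0]]]' 70
python3 -c "
from h import *
a=snap('top','t9.png');w=snap('wrist','w9.png')
hsv=cv2.cvtColor(a,cv2.COLOR_RGB2HSV);m=np.zeros(a.shape[:2],np.uint8);s=np.s_[130:215,276:385];m[s]=(hsv[s][...,1]>90)*255
r=cv2.minAreaRect(max(cv2.findContours(m,0,2)[0],key=cv2.contourArea));b=cv2.boxPoints(r);W=np.array([at('top',*p,.113)[:2] for p in b]);print(W,W.mean(0),np.linalg.norm(W-np.roll(W,1,0),axis=1))
cv2.imwrite('pics/c9.png',cv2.resize(a[100:250,200:400],(800,600),interpolation=2)[:,:,::-1])
print(tcp()[:3,3])"
```

```text
time_s: 21.42
ee_pos: [0.5933, -0.2191, 0.1017]
eef_rot: [180.0, -0.1, -9.2]
wrist_force: [1.9, 0.7, -0.3]
opening: 0.0081
grasp_force: 60.0
time_s: 21.92
ee_pos: [0.5928, -0.219, 0.1013]
eef_rot: [180.0, 0.0, -9.2]
wrist_force: [0.2, 0.3, 0.4]
opening: 0.0348
grasp_force: 0.0
time_s: 23.3
ee_pos: [0.4852, 0.1137, 0.2512]
eef_rot: [-179.9, -0.1, -9.0]
wrist_force: [0.5, -0.2, 0.3]
opening: 0.07
grasp_force: 0.0
[[ 0.5553 -0.1009]
 [ 0.6626 -0.1189]
 [ 0.6273 -0.3371]
 [ 0.5202 -0.3175]] [ 0.59135 -0.2186 ] [0.21942555 0.10879931 0.22103694 0.10887869]
[0.48483149 0.1115287  0.25076523]
```

View pics/c9.png

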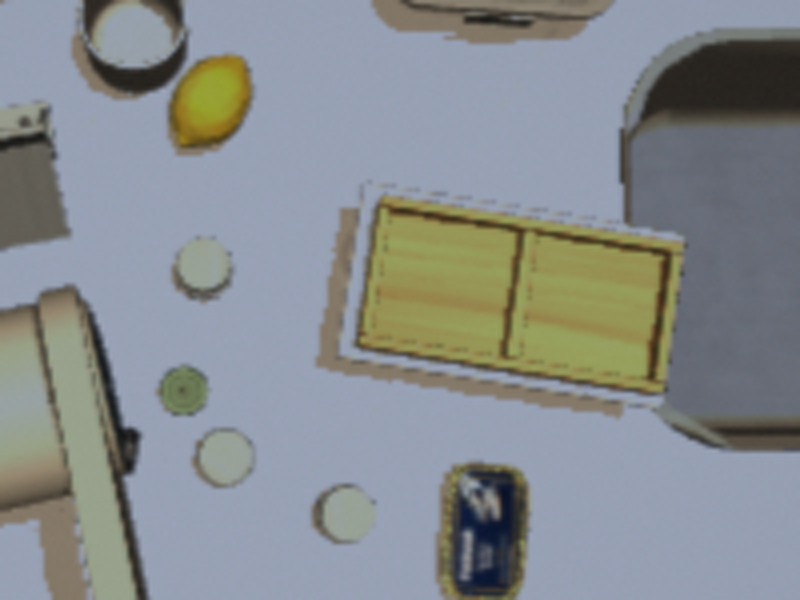

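The tray lies squarely on the platform: centre within about 3 mm, yaw −9.2°. The jars haven't moved. I'll set up a jar detector and head for the first jar.

```bash
cat >> h.py <<'E'
def jars(im):
    g=cv2.cvtColor(im,cv2.COLOR_RGB2GRAY); g=cv2.resize(g[120:260,215:315],None,fx=4,fy=4,interpolation=2)
    c=cv2.HoughCircles(g,cv2.HOUGH_GRADIENT,1,60,param1=80,param2=16,minRadius=26,maxRadius=34)
    for u,v,r in (c[0] if c is not None else []): print('jar',at('top',(u+.5)/4-.5+215,(v+.5)/4-.5+120,.046),round(float(r),1))
def slot(x,y,z,yaw=-9.2):
    a=np.radians(yaw); go(.592+x*np.cos(a)-y*np.sin(a),-.219+x*np.sin(a)+y*np.cos(a),z,yaw)
E
python3 -c "
from h import *
jars(cv2.imread('pics/t9.png')[:,:,::-1]); go(.618,.006,.1,-9.2)"
```

```text
jar [ 0.4783 -0.0076  0.046 ] 30.8
jar [ 0.4358 -0.0973  0.046 ] 31.2
turn z 0.002 shift [148.3  82.9 150.8]
```

```bash
python3 -m pendant '[[[38,20,0],[0,0,0]],[[38,20,0],[0,0,0]],[[38,20,30],[0,0,0]],[[36,21,40],[0,0,0]],[[0,0,0],[0,0,0]],[[0,0,0],[0,0,0]]]' 80
python3 -c "
from h import *
T=tcp(); w=snap('wrist','w10.png'); print(proj('wrist',[.619,.007,.046],T)); go(.619,.007,.019,-9.2)"
```

```text
time_s: 24.15
ee_pos: [0.6196, 0.0067, 0.1806]
eef_rot: [180.0, 0.0, -9.3]
wrist_force: [0.3, 0.4, 0.1]
opening: 0.0798
grasp_force: 0.0
(np.float64(253.80826553096608), np.float64(180.71393320430818))
turn z -0.0 shift [ -0.8   0.4 162.4]
```

View pics/w10.png

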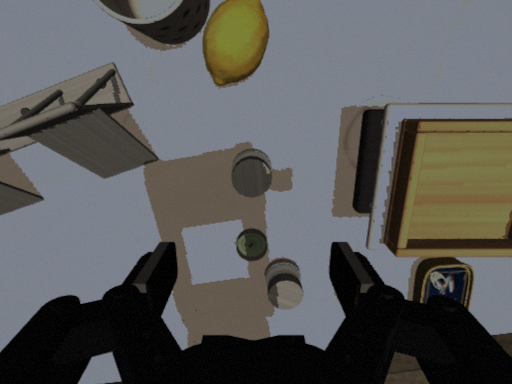

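The cap is at (252,177) against a predicted (254,181), so I'll shift about 3 mm forward and take it.

```bash
python3 -m pendant '[[[2,-1,40],[0,0,0]],[[0,0,40],[0,0,0]],[[0,0,40],[0,0,0]],[[0,0,28],[0,0,0]],[[0,0,14],[0,0,0]],[[0,0,0],[0,0,0]]]'
python3 -m pendant '[[[0,0,0],[0,0,0]],[[0,0,0],[0,0,0]],[[0,0,0],[0,0,0]],[[0,0,0],[0,0,0]],[[0,0,0],[0,0,0]]]' 30
python3 -m pendant '[[[0,0,-40],[0,0,0]],[[0,0,-50],[0,0,0]],[[0,0,-50],[0,0,0]],[[0,0,-30],[0,0,0]],[[0,0,0],[0,0,0]]]'
python3 -c "
from h import *
slot(.02,.0745,.112)"
```

```text
time_s: 24.95
ee_pos: [0.6221, 0.0086, 0.0189]
eef_rot: [-180.0, -0.0, -9.1]
wrist_force: [-0.2, 0.4, -0.2]
opening: 0.0798
grasp_force: 0.0
time_s: 25.58
ee_pos: [0.6231, 0.0083, 0.0198]
eef_rot: [-180.0, -0.1, -9.2]
wrist_force: [-0.2, -0.5, 7.5]
opening: 0.0393
grasp_force: 59.4
time_s: 26.2
ee_pos: [0.6239, 0.0083, 0.1914]
eef_rot: [-179.9, -0.3, -9.2]
wrist_force: [-0.7, 0.9, -1.9]
opening: 0.039
grasp_force: 60.8
turn z 0.0 shift [ 24.9 154.9  79.4]
```

```bash
python3 -c "
from h import *
from scipy.spatial.transform import Rotation as R
g=cv2.imread('pics/t9.png',0)[152:182,236:266]; g=cv2.resize(g,None,fx=8,fy=8,interpolation=2)
c=cv2.HoughCircles(g,cv2.HOUGH_GRADIENT,1,10,param1=40,param2=10,minRadius=50,maxRadius=70)
for u,v,r in c[0][:3]: print('top',at('top',(u+.5)/8-.5+236,(v+.5)/8-.5+152,.046),r)
T=np.eye(4);T[:3,:3]=R.from_euler('xyz',[180,0,-9.2],degrees=True).as_matrix();T[:3,3]=[.6196,.0067,.1806]
g=cv2.imread('pics/w10.png',0)[130:220,205:300];g=cv2.resize(g,None,fx=4,fy=4,interpolation=2)
c=cv2.HoughCircles(g,cv2.HOUGH_GRADIENT,1,10,param1=30,param2=10,minRadius=60,maxRadius=100)
for u,v,r in c[0][:4]: print('w',(u+.5)/4-.5+205,(v+.5)/4-.5+130,at('wrist',(u+.5)/4-.5+205,(v+.5)/4-.5+130,.046,T),r/4)
a=snap('top','t11.png');snap('scene','s11.png');snap('wrist','w11.png');jars(a)
"
```

```text
top [0.6239 0.0084 0.046 ] 53.2
top [0.6168 0.0081 0.046 ] 59.6
top [0.6201 0.0058 0.046 ] 54.6
w 251.5 176.5 [0.6238 0.0085 0.046 ] 20.65
w 251.25 168.5 [0.6319 0.0074 0.046 ] 20.325
w 249.0 172.5 [0.6282 0.0103 0.046 ] 24.85
w 249.25 177.75 [0.6229 0.0109 0.046 ] 18.475
```

The jar was gripped well centred, by its cap. I'll place it.

```bash
python3 -m pendant '[[[6,38,0],[0,0,0]],[[6,39,0],[0,0,0]],[[6,39,0],[0,0,0]],[[7,39,0],[0,0,0]],[[0,0,25],[0,0,0]],[[0,0,25],[0,0,0]],[[0,0,16],[0,0,0]],[[0,0,5],[0,0,0]],[[0,0,5],[0,0,0]],[[0,0,3],[0,0,0]],[[0,0,0],[0,0,0]],[[0,0,0],[0,0,0]]]'
python3 -c "
from h import *
slot(.02,.0745,.112);print(env.observe()['wrist_force'])"
```

```text
time_s: 27.85
ee_pos: [0.6225, -0.1487, 0.1099]
eef_rot: [180.0, -0.0, -9.2]
wrist_force: [0.5, 0.5, -0.2]
opening: 0.0393
grasp_force: 60.9
turn z 0.0 shift [ 1.1 -0.3 -2.1]
[ 0.49827766  0.52957954 -0.19694427]
```

```bash
python3 -m pendant '[[[0,0,0],[0,0,0]],[[0,0,0],[0,0,0]],[[0,0,0],[0,0,0]]]' 60
python3 -m pendant '[[[0,0,-15],[0,0,0]],[[0,0,-40],[0,0,0]],[[0,0,-40],[0,0,0]],[[-37,-30,0],[0,0,0]],[[-37,-30,0],[0,0,0]],[[-37,-30,0],[0,0,0]],[[-30,-30,0],[0,0,0]],[[0,0,0],[0,0,0]],[[0,0,0],[0,0,0]]]' 80
cat >> h.py <<'E'
def wj(name,x,y,z=.046,h=45):
    T=tcp(); g=cv2.cvtColor(snap('wrist',name),cv2.COLOR_RGB2GRAY); u,v=map(int,proj('wrist',[x,y,z],T)); 
    e=proj('wrist',[x,y+.0225,z],T); R=np.hypot(e[0]-u,e[1]-v); x0,y0=max(u-h,0),max(v-h,0); print('pred',u,v,'r',R)
    c=cv2.HoughCircles(cv2.resize(g[y0:v+h,x0:u+h],None,fx=4,fy=4,interpolation=2),cv2.HOUGH_GRADIENT,1,10,param1=30,param2=10,minRadius=int(3.2*R),maxRadius=int(4.4*R))
    for a,b,r in (c[0][:4] if c is not None else []):
        q=(a+.5)/4-.5+x0,(b+.5)/4-.5+y0; print('w',q,at('wrist',*q,z,T),r/4/R)
E
python3 -c "
from h import *
a=snap('top','t12.png');jars(a);wj('w12.png',.478,-.009); go(.478,-.009,.16,-9.2)"
```

```text
time_s: 28.22
ee_pos: [0.6222, -0.1488, 0.1095]
eef_rot: [180.0, -0.0, -9.2]
wrist_force: [0.8, 0.5, -0.4]
opening: 0.06
grasp_force: 0.0
time_s: 29.35
ee_pos: [0.5029, -0.0079, 0.2054]
eef_rot: [-180.0, -0.1, -9.1]
wrist_force: [-0.8, -0.4, -0.4]
opening: 0.0798
grasp_force: 0.0
jar [ 0.5886 -0.1564  0.046 ] 27.5
pred 258 195 r 20.110588297705284
w (np.float32(256.5), np.float32(194.25)) [ 0.48   -0.0074  0.046 ] 0.9311015721805781
w (np.float32(256.0), np.float32(185.5)) [ 0.4901 -0.0084  0.046 ] 0.9000234161988699
w (np.float32(255.75), np.float32(190.75)) [ 0.4842 -0.0072  0.046 ] 1.0591435179194126
w (np.float32(258.25), np.float32(191.25)) [ 0.4831 -0.0098  0.046 ] 1.086492352089119
turn z -0.0 shift [-24.6   4.6  44.8]
```

```bash
python3 -m pendant '[[[-23,3,40],[0,0,0]],[[0,0,40],[0,0,0]],[[0,0,40],[0,0,0]],[[0,0,40],[0,0,0]],[[0,0,18],[0,0,0]],[[0,0,9],[0,0,0]],[[0,0,0],[0,0,0]]]'
python3 -m pendant '[[[0,0,0],[0,0,0]],[[0,0,0],[0,0,0]],[[0,0,0],[0,0,0]],[[0,0,0],[0,0,0]],[[0,0,0],[0,0,0]]]' 30
python3 -m pendant '[[[0,0,-40],[0,0,0]],[[0,0,-50],[0,0,0]],[[0,0,-50],[0,0,0]],[[0,0,-30],[0,0,0]],[[0,0,0],[0,0,0]]]'
python3 -c "
from h import *
slot(-.02,.0325,.104)"
```

```text
time_s: 30.32
ee_pos: [0.4791, -0.0075, 0.0171]
eef_rot: [180.0, 0.0, -9.2]
wrist_force: [-0.1, 1.0, 0.2]
opening: 0.0803
grasp_force: 0.0
time_s: 30.95
ee_pos: [0.4796, -0.0071, 0.0184]
eef_rot: [-180.0, -0.1, -9.2]
wrist_force: [-0.3, -1.4, 8.1]
opening: 0.039
grasp_force: 59.1
time_s: 31.58
ee_pos: [0.4805, -0.007, 0.1899]
eef_rot: [-180.0, -0.3, -9.2]
wrist_force: [0.6, 0.2, -1.2]
opening: 0.0391
grasp_force: 60.5
turn z 0.0 shift [124.  158.9  85.9]
```

```bash
python3 -m pendant '[[[24,31,0],[0,0,0]],[[25,32,0],[0,0,0]],[[25,32,0],[0,0,0]],[[25,32,0],[0,0,0]],[[25,32,0],[0,0,0]],[[0,0,0],[0,0,0]],[[0,0,25],[0,0,0]],[[0,0,25],[0,0,0]],[[0,0,20],[0,0,0]],[[0,0,8],[0,0,0]],[[0,0,6],[0,0,0]],[[0,0,4],[0,0,0]],[[0,0,0],[0,0,0]],[[0,0,0],[0,0,0]]]'
python3 -c "
from h import *
slot(-.02,.0325,.104);print(env.observe()['wrist_force'])"
```

```text
time_s: 33.33
ee_pos: [0.5826, -0.1876, 0.1085]
eef_rot: [179.7, -1.0, -9.1]
wrist_force: [-7.8, -11.4, 67.8]
opening: 0.0391
grasp_force: 88.9
turn z 0.001 shift [-5.7 -3.   4.5]
[ -7.81044736 -11.44945572  67.76406479]
```

Unexpected 68 N, so something is blocked. I'll lift off and look.

```bash
python3 -m pendant '[[[0,0,-20],[0,0,0]],[[0,0,-40],[0,0,0]],[[0,0,-40],[0,0,0]],[[-40,-20,-20],[0,0,0]],[[-40,-20,-20],[0,0,0]],[[0,0,0],[0,0,0]],[[0,0,0],[0,0,0]]]'
python3 -c "
from h import *
print(tcp()[:3,3])
a=snap('top','t13.png');b=snap('scene','s13.png');w=snap('wrist','w13.png');jars(a)
r=lambda a,w,h:cv2.resize(a,(w,h),interpolation=2)
cv2.imwrite('pics/c13.png',np.vstack([np.hstack([r(a[130:230,260:393],400,300),r(b[190:310,130:290],400,300)]),np.hstack([r(w,400,300),r(b,400,300)])])[:,:,::-1])"
```

```text
time_s: 34.2
ee_pos: [0.5032, -0.1311, 0.2388]
eef_rot: [-180.0, 0.0, -9.1]
wrist_force: [-0.1, -1.0, -0.6]
opening: 0.039
grasp_force: 77.2
[ 0.50322585 -0.13112775  0.23879044]
```

View pics/c13.png

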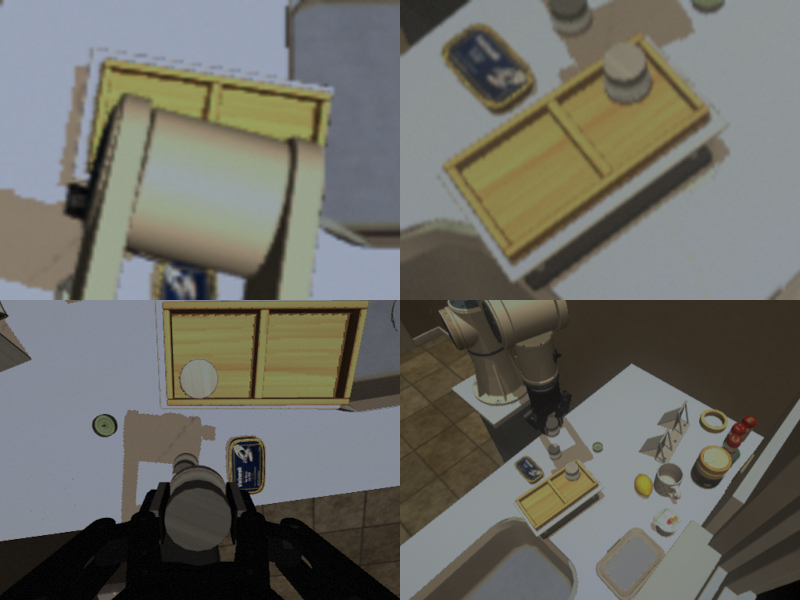

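The first jar now stands in the tray's near-left corner, so it was displaced, either by the announced knock or by contact. The second is still held. I'll locate the first, then set the second down at its old spot to check its seating in the hand.

```bash
cat >> h.py <<'E'
def loc(p,yaw=-9.2):
    a=np.radians(yaw); d=np.array(p[:2])-[.592,-.219]; return (np.array([d[0]*np.cos(a)+d[1]*np.sin(a),-d[0]*np.sin(a)+d[1]*np.cos(a)])*1000).round(1)
E
python3 -c "
from h import *
T=tcp(); g=cv2.imread('pics/w13.png',0)
c=cv2.HoughCircles(cv2.resize(g[60:145,200:310],None,fx=4,fy=4,interpolation=2),cv2.HOUGH_GRADIENT,1,10,param1=40,param2=10,minRadius=60,maxRadius=120)
for u,v,r in c[0][:3]:
    q=(u+.5)/4-.5+200,(v+.5)/4-.5+60; p=at('wrist',*q,.132,T); print(q,p,loc(p),r/4)
# tray rim check
a=cv2.cvtColor(cv2.imread('pics/t13.png'),cv2.COLOR_BGR2HSV)
go(.48,-.0075,.05,-9.2)"
```

```text
(np.float32(255.25), np.float32(100.75)) [ 0.5786 -0.1448  0.132 ] [-25.1  71.1] 24.775
(np.float32(252.5), np.float32(100.25)) [ 0.5793 -0.1426  0.132 ] [-24.8  73.4] 25.125
(np.float32(248.75), np.float32(100.0)) [ 0.58   -0.1396  0.132 ] [-24.5  76.5] 28.75
turn z 0.0 shift [ -43.2 -118.8  188.4]
```

Jar A has slid to local (−25, 73) mm, upright, so the next one goes in the diagonal corner (+20, 32). I'll check jar B on the counter first.

```bash
python3 -m pendant '[[[-14,-40,0],[0,0,0]],[[-14,-40,0],[0,0,0]],[[-15,-39,40],[0,0,0]],[[0,0,45],[0,0,0]],[[0,0,45],[0,0,0]],[[0,0,45],[0,0,0]],[[0,0,15],[0,0,0]],[[0,0,10],[0,0,0]],[[0,0,0],[0,0,0]]]'
python3 -c "
from h import *
print(env.observe()['wrist_force'])"
```

```text
time_s: 35.48
ee_pos: [0.4805, -0.0073, 0.0396]
eef_rot: [-180.0, -0.0, -9.2]
wrist_force: [-1.0, -0.5, -0.7]
opening: 0.0387
grasp_force: 77.1
[-1.01203904 -0.49430557 -0.71732833]
```

```bash
for i in 1 2 3 4; do python3 -m pendant '[[[0,0,3],[0,0,0]],[[0,0,2],[0,0,0]],[[0,0,0],[0,0,0]]]' | egrep 'ee_pos|wrist'; done
```

```text
ee_pos: [0.4801, -0.0072, 0.0347]
wrist_force: [0.2, -0.1, -1.2]
ee_pos: [0.4797, -0.0072, 0.0291]
wrist_force: [-0.5, -0.5, -0.8]
ee_pos: [0.4798, -0.0072, 0.0241]
wrist_force: [-0.0, -0.6, -1.2]
ee_pos: [0.4797, -0.0072, 0.0191]
wrist_force: [-0.3, -1.3, 0.1]
```

It makes contact at the original height, so jar B hasn't slipped. It had simply been stacked on A and bottomed the lift. I'll regrasp to square it and carry on.

```bash
python3 -m pendant '[[[0,0,1],[0,0,0]],[[0,0,0],[0,0,0]],[[0,0,0],[0,0,0]],[[0,0,0],[0,0,0]]]' 75
python3 -m pendant '[[[0,0,0],[0,0,0]],[[0,0,0],[0,0,0]],[[0,0,0],[0,0,0]],[[0,0,0],[0,0,0]],[[0,0,0],[0,0,0]]]' 30
python3 -m pendant '[[[0,0,-40],[0,0,0]],[[0,0,-50],[0,0,0]],[[0,0,-50],[0,0,0]],[[0,0,-50],[0,0,0]],[[25,0,-20],[0,0,0]],[[30,20,0],[0,0,0]],[[0,0,0],[0,0,0]],[[0,0,0],[0,0,0]]]'
python3 -c "
from h import *
T=tcp(); a=snap('wrist','w14.png'); g=cv2.cvtColor(a,cv2.COLOR_RGB2GRAY)
q=proj('wrist',[.579,-.1428,.132],T);u,v=map(int,q);print(q)
c=cv2.HoughCircles(cv2.resize(g[max(v-50,0):v+50,max(u-50,0):u+50],None,fx=4,fy=4,interpolation=2),cv2.HOUGH_GRADIENT,1,10,param1=40,param2=10,minRadius=60,maxRadius=120)
for x,y,r in c[0][:3]:
    q=(x+.5)/4-.5+max(u-50,0),(y+.5)/4-.5+max(v-50,0); p=at('wrist',*q,.132,T); print(q,p,loc(p),r/4)
h=cv2.cvtColor(a,cv2.COLOR_RGB2HSV);m=((h[...,1]>90)&(h[...,0]>10)&(h[...,0]<35)).astype(np.uint8)
k=max(cv2.findContours(m,0,2)[0],key=cv2.contourArea);print(cv2.boundingRect(k))
W=np.array([at('wrist',*p,.106,T)[:2] for p in k.reshape(-1,2)]);L=np.array([loc(p) for p in W]);print(L.min(0),L.max(0))
slot(.02,.033,.104)"
```

```text
time_s: 37.48
ee_pos: [0.48, -0.0072, 0.0184]
eef_rot: [-180.0, -0.0, -9.2]
wrist_force: [-0.2, 0.0, -1.0]
opening: 0.075
grasp_force: 0.0
time_s: 38.1
ee_pos: [0.48, -0.0072, 0.0186]
eef_rot: [-180.0, -0.0, -9.2]
wrist_force: [-2.0, -0.0, 5.3]
opening: 0.0393
grasp_force: 59.5
time_s: 39.1
ee_pos: [0.5301, -0.0356, 0.2277]
eef_rot: [-180.0, 0.1, -9.2]
wrist_force: [0.0, 0.8, -1.2]
opening: 0.039
grasp_force: 60.6
(np.float64(376.6939465782897), np.float64(114.78131313387934))
(np.float32(364.25), np.float32(114.75)) [ 0.5806 -0.133   0.132 ] [-25.   83.1] 27.1
(np.float32(381.75), np.float32(118.25)) [ 0.5756 -0.1467  0.132 ] [-27.7  68.7] 28.75
(np.float32(375.75), np.float32(117.75)) [ 0.5768 -0.142   0.132 ] [-27.3  73.6] 28.75
(315, 12, 197, 136)
[-55.3 -64.5] [ 53.2 115.9]
turn z 0.0 shift [110.6 138.3 123.7]
```

```bash
python3 -m pendant '[[[27,34,0],[0,0,0]],[[28,34,0],[0,0,0]],[[28,35,0],[0,0,0]],[[28,35,0],[0,0,0]],[[0,0,0],[0,0,0]],[[0,0,30],[0,0,0]],[[0,0,30],[0,0,0]],[[0,0,20],[0,0,0]],[[0,0,15],[0,0,0]],[[0,0,10],[0,0,0]],[[0,0,5],[0,0,0]],[[0,0,0],[0,0,0]],[[0,0,0],[0,0,0]]]'
python3 -c "
from h import *
slot(.02,.033,.104)"
```

```text
time_s: 40.78
ee_pos: [0.619, -0.1899, 0.119]
eef_rot: [180.0, -0.1, -9.2]
wrist_force: [-0.2, 0.9, -1.2]
opening: 0.0389
grasp_force: 60.7
turn z 0.0 shift [-2.   0.1 15. ]
```

```bash
for i in 1 2 3; do python3 -m pendant '[[[0,0,3],[0,0,0]],[[0,0,3],[0,0,0]],[[0,0,0],[0,0,0]]]' | egrep 'ee_pos|wrist'; done
```

```text
ee_pos: [0.6184, -0.1896, 0.112]
wrist_force: [0.1, -0.1, -1.5]
ee_pos: [0.6184, -0.1896, 0.106]
wrist_force: [0.7, 0.3, -1.1]
ee_pos: [0.6185, -0.1897, 0.1001]
wrist_force: [-0.2, -0.1, -0.2]
```

Seated at the expected height (contact at about 0.104). Release, retreat, and check jar C.

```bash
python3 -m pendant '[[[0,0,0],[0,0,0]],[[0,0,0],[0,0,0]],[[0,0,0],[0,0,0]]]' 58
python3 -m pendant '[[[0,0,-15],[0,0,0]],[[0,0,-40],[0,0,0]],[[0,0,-50],[0,0,0]],[[-45,-20,0],[0,0,0]],[[-45,-20,0],[0,0,0]],[[-45,-10,0],[0,0,0]],[[-30,-10,0],[0,0,0]],[[0,0,0],[0,0,0]],[[0,0,0],[0,0,0]]]' 75
cat >> h.py <<'E'
def intray(z,name=None):
    T=tcp(); a=snap('wrist',name); h=cv2.cvtColor(a,cv2.COLOR_RGB2HSV)
    m=((h[...,1]>90)&(h[...,0]>10)&(h[...,0]<35)).astype(np.uint8); k=max(cv2.findContours(m,0,2)[0],key=cv2.contourArea);x,y,w,hh=cv2.boundingRect(k); print('bbox',x,y,w,hh)
    c=cv2.HoughCircles(cv2.resize(cv2.cvtColor(a,cv2.COLOR_RGB2GRAY)[y:y+hh,x:x+w],None,fx=4,fy=4,interpolation=2),cv2.HOUGH_GRADIENT,1,60,param1=60,param2=22,minRadius=60,maxRadius=130)
    for u,v,r in (c[0][:6] if c is not None else []):
        q=(u+.5)/4-.5+x,(v+.5)/4-.5+y; p=at('wrist',*q,z,T); print('in',np.round(q),loc(p),r/4)
E
python3 -c "
from h import *
jars(snap('top','t15.png')); wj('w15.png',.4358,-.0985); intray(.125,'w15b.png'); go(.4358,-.0985,.019,-9.2)"
```

```text
time_s: 42.28
ee_pos: [0.6186, -0.1897, 0.1004]
eef_rot: [180.0, -0.0, -9.2]
wrist_force: [-0.7, -0.3, 0.6]
opening: 0.0581
grasp_force: 0.0
time_s: 43.4
ee_pos: [0.4664, -0.1045, 0.2064]
eef_rot: [180.0, -0.1, -9.2]
wrist_force: [-1.1, -0.4, 0.3]
opening: 0.0748
grasp_force: 0.0
pred 252 201 r 19.13480494821573
w (np.float32(252.25), np.float32(199.75)) [ 0.4375 -0.098   0.046 ] 0.9602919940771814
w (np.float32(252.5), np.float32(192.5)) [ 0.4459 -0.0997  0.046 ] 1.0138592826544215
w (np.float32(252.25), np.float32(202.25)) [ 0.4346 -0.0976  0.046 ] 0.9145638038830298
w (np.float32(249.75), np.float32(200.5)) [ 0.4371 -0.0951  0.046 ] 1.0752657692942942
bbox 231 0 281 89
in [284.  40.] [-24.9  72. ] 30.7
in [327.   1.] [-1.6 44.3] 27.05
in [277.  53.] [-33.3  77.1] 27.85
turn z 0.0 shift [-31.   -1.1 186.6]
```

```bash
python3 -m pendant '[[[-30,-1,40],[0,0,0]],[[0,0,40],[0,0,0]],[[0,0,40],[0,0,0]],[[0,0,40],[0,0,0]],[[0,0,18],[0,0,0]],[[0,0,9],[0,0,0]],[[0,0,0],[0,0,0]]]'
python3 -m pendant '[[[0,0,0],[0,0,0]],[[0,0,0],[0,0,0]],[[0,0,0],[0,0,0]],[[0,0,0],[0,0,0]],[[0,0,0],[0,0,0]]]' 30
python3 -m pendant '[[[0,0,-40],[0,0,0]],[[0,0,-50],[0,0,0]],[[0,0,-50],[0,0,0]],[[0,0,-40],[0,0,0]],[[0,0,0],[0,0,0]]]'
python3 -c "
from h import *
intray(.125,'w16.png');slot(0,-.0535,.097)"
```

```text
time_s: 44.42
ee_pos: [0.436, -0.0985, 0.018]
eef_rot: [-180.0, 0.0, -9.2]
wrist_force: [0.7, -0.8, -0.6]
opening: 0.075
grasp_force: 0.0
time_s: 45.05
ee_pos: [0.4366, -0.0985, 0.0194]
eef_rot: [180.0, -0.1, -9.2]
wrist_force: [-1.7, 0.8, 6.6]
opening: 0.0389
grasp_force: 59.3
time_s: 45.68
ee_pos: [0.4378, -0.0988, 0.2017]
eef_rot: [180.0, -0.4, -9.2]
wrist_force: [0.3, 0.1, -1.5]
opening: 0.0392
grasp_force: 60.9
bbox 232 0 280 54
in [282.  12.] [-37.7  75.8] 27.1
turn z 0.0 shift [172.8 147.6 102.7]
```

```bash
python3 -m pendant '[[[34,29,0],[0,0,0]],[[34,29,0],[0,0,0]],[[35,30,0],[0,0,0]],[[35,30,0],[0,0,0]],[[33,30,0],[0,0,0]],[[0,0,0],[0,0,0]],[[0,0,30],[0,0,0]],[[0,0,30],[0,0,0]],[[0,0,20],[0,0,0]],[[0,0,8],[0,0,0]],[[0,0,0],[0,0,0]]]'
for i in 1 2 3; do python3 -m pendant '[[[0,0,3],[0,0,0]],[[0,0,3],[0,0,0]],[[0,0,0],[0,0,0]]]' | egrep 'ee_pos|wrist'; done
```

```text
time_s: 47.1
ee_pos: [0.5808, -0.2715, 0.11]
eef_rot: [-180.0, 0.0, -9.2]
wrist_force: [-0.2, 0.7, -0.9]
opening: 0.0389
grasp_force: 60.9
ee_pos: [0.581, -0.2718, 0.1045]
wrist_force: [-0.8, 0.3, -2.0]
ee_pos: [0.5808, -0.2717, 0.098]
wrist_force: [0.3, 0.2, -0.4]
ee_pos: [0.581, -0.2717, 0.0921]
wrist_force: [-0.8, 0.2, -0.1]
```

```bash
python3 -m pendant '[[[0,0,0],[0,0,0]],[[0,0,0],[0,0,0]],[[0,0,0],[0,0,0]]]' 58
python3 -m pendant '[[[0,0,-15],[0,0,0]],[[0,0,-40],[0,0,0]],[[0,0,-50],[0,0,0]],[[-30,-50,-20],[0,0,0]],[[-30,-50,-20],[0,0,0]],[[-20,-50,0],[0,0,0]],[[-20,-50,0],[0,0,0]],[[0,-50,0],[0,0,0]],[[0,-50,0],[0,0,0]],[[0,-50,0],[0,0,0]],[[0,-40,0],[0,0,0]],[[0,0,0],[0,0,0]],[[0,0,0],[0,0,0]],[[0,0,0],[0,0,0]]]'
python3 -c "
from h import *
a=snap('top','t17.png');b=snap('scene','s17.png')
jars(a)
h=cv2.cvtColor(a,cv2.COLOR_RGB2HSV);s=np.s_[130:215,276:385];m=np.zeros(a.shape[:2],np.uint8);m[s]=(h[s][...,1]>90)*255
k=max(cv2.findContours(m,0,2)[0],key=cv2.contourArea);B=cv2.boxPoints(cv2.minAreaRect(k));W=np.array([at('top',*p,.095)[:2] for p in B]);print(W,W.mean(0))
def circ(n,im,x,y,w,hh,z,r0,r1,p2):
    g=cv2.resize(cv2.cvtColor(im,cv2.COLOR_RGB2GRAY)[y:y+hh,x:x+w],None,fx=4,fy=4,interpolation=2)
    c=cv2.HoughCircles(g,cv2.HOUGH_GRADIENT,1,50,param1=60,param2=p2,minRadius=r0,maxRadius=r1)
    for u,v,r in (c[0][:6] if c is not None else []):
        q=(u+.5)/4-.5+x,(v+.5)/4-.5+y;p=at(n,*q,z);print(n,np.round(q),loc(p),r/4)
circ('top',a,280,140,95,65,.115,26,38,12)
d=cv2.absdiff(cv2.imread('pics/t9.png'),a[:,:,::-1].copy()).max(2)
mm=np.zeros_like(d);mm[s]=(d[s]>40)*255
for c in cv2.findContours(mm,0,2)[0]:
    if cv2.contourArea(c)>30: (u,v),r=cv2.minEnclosingCircle(c); print('diff',u,v,r,cv2.contourArea(c),loc(at('top',u,v,.1)))
for n,x,y in(('tea',246,198),('lem',253,125),('tin',321,233)): print(n,cv2.absdiff(cv2.imread('pics/t0.png'),a[:,:,::-1].copy())[y-16:y+16,x-16:x+16].mean())
"
```

```text
time_s: 48.6
ee_pos: [0.5811, -0.2718, 0.0924]
eef_rot: [180.0, -0.0, -9.2]
wrist_force: [0.0, -0.7, -0.2]
opening: 0.0578
grasp_force: 0.0
time_s: 50.35
ee_pos: [0.5444, 0.1282, 0.2377]
eef_rot: [180.0, -0.0, -9.2]
wrist_force: [0.1, -0.8, -0.6]
opening: 0.0578
grasp_force: 0.0
jar [0.5268 0.022  0.046 ] 26.8
[[ 0.5541 -0.1006]
 [ 0.6611 -0.118 ]
 [ 0.6271 -0.3352]
 [ 0.5203 -0.3163]] [ 0.59065  -0.217525]
top [320. 166.] [17. 32.] 7.15
top [349. 177.] [ -2.5 -54.6] 6.7
top [304. 178.] [-24.   70.8] 6.85
top [317. 186.] [-41.5  30.7] 8.8
diff 346.1190490722656 178.1904754638672 9.436753273010254 195.5 [ -5.2 -50.5]
diff 330.0 172.0 41.880882263183594 808.0 [ 5.2 -1.9]
tea 2.8776041666666665
lem 1.3785807291666667
tin 1.2141927083333333
```

```bash
python3 -c "
from bench import env
print(env.close_job())"
```

```text
the job is handed in; nothing more can be done
None
```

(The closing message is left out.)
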